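Start the clamp screw down the deep well of the panel stand

ROBOT

A 7-joint arm with a two-finger parallel gripper is mounted at the origin on the work surface. World frame = base frame: x ahead of the robot, y to its left, z up, the work surface at z = 0. Lengths are in mm, angles in rad, forces in N, time in s.
With the tool pointing down it reaches from about 400 to 925 mm from the base axis. Payload 5.6 kg.
Tool frame: the origin (TCP) lies at the very end of the fingers, on their centre line; the grasp point (between the pads) lies 19 mm behind it; z points along the fingers, y is the line along which they close (so a half turn about z gives the same grasp; the last joint's range is limited). The gripper opens to 85 mm and grips with 20 to 120 N. Pads are 22 mm wide; open, the fingers measure 114 mm over their backs; the gripper's body (76 mm by 85 mm) begins 54 mm behind the grasp point. The pads swing forward as they close: fully open they stand 13 mm farther back than shut.
Start: joints at [1.138, 0.468, -0.012, 1.603, 0.006, 1.071, -0.056], TCP at [246.963, -601.263, 231.29] pointing down, gripper open.
Joint ranges: [-2.53, 2.53], [-0.31, 2.02], [-1.57, 1.55], [0.28, 2.44], [-1.29, 4.43], [0.15, 1.84], [-2.92, 2.92]. Speed limits (rad/s): [2.57, 2.57, 3.14, 3.14, 3.14, 3.14, 3.14].

INTERFACE

Orientations are given as a 3x3 rotation matrix whose columns are the frame's x, y, z axes.
In Python, from workcell import manip gives the robot as it stands.
- The arm moves only by the tool servo_tool, never from a script. Its argument "series" is a list of rows, each a list of 6 numbers: the shift along the tool's x, y, z as a fraction of full scale, then the turn, a rotation vector about the tool's x, y, z as a fraction of full scale. A call has 1 to 5 rows; each row is the pose to reach, as a shift and turn from the pose commanded when the call began, along the tool's axes at that moment, turning the shorter way round; what a row does not reach only later rows make up. Full scale, the value 1, is 0.75 m for a shift and 360 degrees for a turn. A row lasts 1/8 s, in which the tool goes at most 62.5 mm and 10.7 degrees, less where a joint would pass 70% of its speed; a pose out of reach is approached as far as the arm can. A call with a number of a shift or a turn outside -1 to 1 is refused whole. A call with a gripper value outside its range is refused whole. "jaw" is the opening, from 0 (shut) to 1 (fully open), set as the call begins (left out, the last holds). The fingers move at their own pace and stop on an object; "newtons" is the grip in N (left out, the last holds). Time passes only in rows, so rows that repeat a pose let the fingers close. It gives the time, the measured TCP pose, the force, the opening and the grip force at its end, in the units of the state.
- manip.read_state(): the state, without advancing time (a new reading comes with each control period).
- manip.camera(name): name is "side" or "top" or "wrist"; returns (picture, depth): 420x560x3 uint8, blue, green, red; 420x560 float32, mm along the optical axis (not along the pixel's ray), 0 where there is no reading.
- manip.camera_info(name): a dict with "camera_matrix" (3x3 intrinsics, pixels), "rvec" (rotation vector, rad) and "tvec" (3), from world to camera coordinates, as OpenCV has them. Camera axes: x right, y down, z forward; pixel columns grow to the right and rows downward; lengths in mm; the calibration is good to about 2 mm. A picture is of the moment at which its call begins: read the wrist's pose just before it. camera_info takes no time and is no camera call; for the wrist camera it gives the pose at the moment of the call.
- manip.hand_in(): hands the job in; it is judged then, once.
The state is a dict: "time_s": time; "joint_pos": joint angles; "joint_velocities": joint speeds; "effort": joint torques, N m; "tool_pos": TCP position; "tcp_rot": TCP orientation; "force": force on the tool from outside, world axes, zero at the start; "moment": the same for the moment, N m; "gripper_width": finger opening in mm; "finger_force": force on a finger pad.
Only numpy, scipy, OpenCV 4.12 (cv2) and the standard library are available. Lean on these libraries where they do the work, as an engineer would, in place of code of your own. Each camera call takes 0.05 s, during which the arm holds its last target. There are 200 camera calls.

TASK

Take the red-handled clamp screw from the rack, lower it down the well of the panel stand with its handle along the red index line, and gently turn it anticlockwise until you feel it drop into the thread; then screw it clockwise fully home, collar flat on the post, and let go. Never force or cross-thread it - neither push hard nor turn on against a stop - and leave the blue screw, bottles, jar, mug and brush where they are.

Things in the scene. Friction and masses are not known exactly. Their poses are not given: they have to be found in the camera images.
- screw_handle (a point): centre of the red paddle handle of the clamp screw: 44 along its x, 14 thick along y, 44 tall, z up, grasped across its thickness. It stands on a steel collar, 52 diameter, 6 thick, whose underside is 28 below this point. At the start the screw stands in a hole of the rack, collar on the rack's top (85 above the table); lift it 80 to clear the hole. 0.17 to 0.35 kg
- screw_tip (a point): tip of the clamp screw, on its axis, 73 below the collar's underside: centre of a brass cross-lug, 28 long, 6 thick, parallel to the handle's length (x). Above the lug a 13 diameter neck, then a 28 diameter shank up to the collar
- post: the panel stand, fixed: aluminium post 66 x 66, 95 tall, with a strap and a green relief panel on timbers to its +x. Origin at the middle of the post's foot on the table, z up. A well goes down its axis, with a brass insert at the bottom that has a coarse two-start right-hand thread at an angle unknown beforehand. More than about 60 N of contact force on post and thread together spoils it
- well_mouth (a point): centre of the well's mouth in the post's top, 95 above the table; axes as the post's. Well 31 diameter, mouth chamfered 4. A red index line on the top runs along x through this point: put the screw in with its handle along this line, either way round
- lug_on_thread (a point): where the cross-lug's centre (screw_tip) is, 39 above the table, when the screw put in along the index line rests on top of the thread. From there turn it anticlockwise (seen from above) under a light push: after 0.1 to 1.0 rad it drops 12. Turning it clockwise before the drop jams it on the blunt thread ends and spoils them
- lug_dropped (a point): where the lug's centre is, 27 above the table, once it has dropped into the thread's starts. Only about 0.5 rad of anticlockwise play remains from the drop to a hard stop. From here turn clockwise: for the first 0.5 rad or so it hardly sinks, then it follows the thread down
- lug_home (a point): where the lug's centre is, 22 above the table, with the screw fully home, collar flat on the post's top: reached about 0.9 to 1.2 rad clockwise of the point where it dropped in. From about 1.6 rad the thread is tight and must not be forced on
- spare_handle (a point): centre of the handle of the other screw in the rack: the same but blue-handled, with a plain short shank; not to be used, stays in the rack
- rack: timber block 90 x 200 x 85 tall, fixed, origin at the middle of its underside; two 32 diameter holes 50 either side of the middle along its y, one for each screw
- bottle_orange: orange paint bottle, 64 diameter, 150 tall, origin under its foot; bystander
- bottle_green: green paint bottle, 54 diameter, 170 tall, origin under its foot; bystander
- jar_yellow: yellow paint jar, 60 diameter, 85 tall, origin under its foot; bystander
- mug_black: black mug, 80 diameter, 95 tall, origin under its foot; bystander
- brush: blue-handled paint brush, 200 long, lying on the table; bystander
There are look-alikes about, which are no part of the job. What is shaped like the part that bears screw_handle but pink or purple is not meant.

How it is judged (in metres and radians):
On the way:
1. the red screw's tip is down the well, on top of the thread or in its starts (z of screw_tip in the frame of post below 0.045 m and horizontal distance between screw_tip and well_mouth below 0.006 m), for 0.2 s.
At the end, for the whole second after the job is handed in: the red screw is screwed home in the well: its tip within 1.7 mm of the home depth (22 mm above the post's foot), within 5 mm of the well's axis, upright within 0.05 rad, at rest and released (z of screw_tip in the frame of post below 0.0237 m and horizontal distance between screw_tip and well_mouth below 0.005 m and angle between the z axis of screw_handle and the z axis of post, either way round below 0.05 rad and linear speed of screw below 0.02 m/s); the robot touches nothing.
It fails at once if the post or its thread is loaded with more than 60 N (contact force between post and anything else above 60 N).
It fails at once if the blue screw, a bottle, the jar, the mug or the brush is moved by more than 30 mm (distance of any of bottle_orange, bottle_green, jar_yellow, mug_black, brush, spare_handle from where it was at the start of the episode above 0.03 m).
It also fails if it takes over 67 s, if anything falls off the work surface, if the arm or the gripper's body presses on something with over 40 N, if the wrist force passes 120 N, or if a joint passes its speed limit or range.

## Working session

There is one attempt and no reset: what is moved stays moved. The work goes in short steps, Python scripts to look and compute and a tool call to move; the robot and the scene stay as the last step left them, time stands still between calls to the robot, and variables do not carry over. Pictures are saved under pics/ and viewed, at most 10 in all, crops included, and the job is handed in when it is done.

Besides the shell and the picture viewer there is one more tool, called after "Request:" by a JSON object that holds its "op" and its "data", one argument or row to a line. servo_tool: Moves the arm, as the interface text tells. Its arguments: {"type":"object","properties":{"series":{"type":"array","items":{"type":"array","items":{"type":"number","minimum":-1,"maximum":1}}},"jaw":{"type":"number"},"newtons":{"type":"number"}},"required":["series"]}

```bash
mkdir -p pics; cat > h.py <<'E'
import numpy as np, cv2
from workcell import manip
def cam(n):
    i=manip.camera_info(n); p,d=manip.camera(n)
    R=cv2.Rodrigues(np.array(i['rvec'],float))[0]; t=np.array(i['tvec'],float).ravel(); K=np.array(i['camera_matrix'],float)
    return p,d,K,R,t
def ray(uv,K,R,t,z):
    c=-R.T@t; r=R.T@np.linalg.solve(K,[uv[0],uv[1],1.]); return c+r*(z-c[2])/r[2]
def cloud(d,K,R,t):
    v,u=np.indices(d.shape); P=np.stack([u*d,v*d,d],-1)@np.linalg.inv(K).T
    return (P-t)@R
E
python3 - <<'E'
from h import *
s=manip.read_state(); print({k:np.round(s[k],3).tolist() for k in s})
o=[]
for n in['top','side']:
    p,d,K,R,t=cam(n); o.append(p); np.savez(f'{n}.npz',p=p,d=d,K=K,R=R,t=t); print(n,-R.T@t,K[0,0]); cv2.imwrite(f'pics/{n}.png',p)
E
```

```text
{'time_s': 0.0, 'joint_pos': [1.138, 0.468, -0.012, 1.604, 0.006, 1.071, -0.056], 'joint_velocities': [0.0, 0.0, 0.0, -0.001, 0.0, -0.0, -0.002], 'effort': [-0.0, -53.239, 0.021, -25.131, 0.011, 0.008, -0.0], 'tool_pos': [246.729, -600.74, 230.352], 'tcp_rot': [[0.925, 0.38, -0.001], [0.38, -0.925, 0.002], [-0.0, -0.002, -1.0]], 'force': [0.02, -0.406, -0.358], 'moment': [-0.006, 0.065, 0.015], 'finger_force': 0.0, 'gripper_width': 85.463}
top [ 347.60812959   14.6096431  1449.91328507] 491.7948530641111
side [ 392.54173095  790.1492602  1082.38135428] 469.72012218260807
```

View pics/top.png

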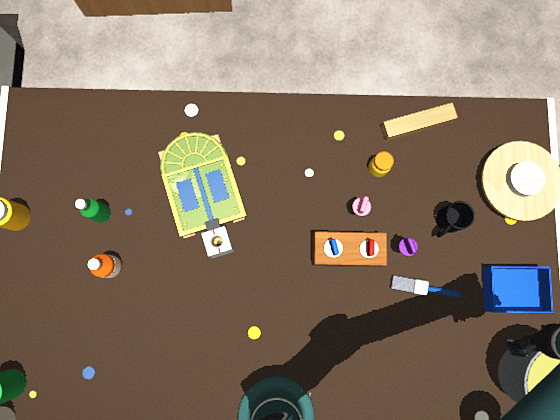

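View pics/side.png

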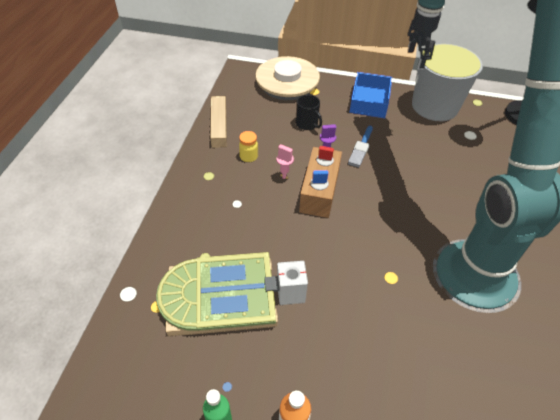

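Candidates in the top view are red (371,248) in the rack, blue (334,246) in the rack, pink (362,205) and purple (408,246), both on the table. Red in the rack fits the description. I'll measure it and confirm it with a crop.

```bash
python3 - <<'E'
from h import *
for n in['top','side']:
    f=np.load(n+'.npz'); p,d,K,R,t=[f[k] for k in['p','d','K','R','t']]
    W=cloud(d,K,R,t); hsv=cv2.cvtColor(p,cv2.COLOR_BGR2HSV); h,s,v=hsv[...,0],hsv[...,1],hsv[...,2]
    red=((h<5)|(h>174))&(s>170)&(v>70)
    m=red&(W[...,2]>100)&(W[...,2]<150)&(W[...,1]<50)
    P=W[m]; top=P[P[:,2]>P[:,2].max()-8]; print(n,'red',m.sum(),P.mean(0).round(1),P.max(0).round(1),'top',top.mean(0).round(1),len(top))
    c=cv2.minAreaRect(top[:,:2].astype(np.float32)); print(c)
    # post top
    lo=(s<60)&(v>110)&(abs(W[...,2]-95)<6)
    k,l,st,ce=cv2.connectedComponentsWithStats(lo.astype(np.uint8))
    for i in range(1,k):
        if st[i,4]>60:
            q=W[l==i]; print('grey',st[i,4],ce[i].round(),q.mean(0).round(1),cv2.minAreaRect(q[:,:2].astype(np.float32)))
    # rack
    b=(abs(W[...,2]-85)<5)&(s>80)&(h>5)&(h<20)
    k,l,st,ce=cv2.connectedComponentsWithStats(b.astype(np.uint8))
    for i in range(1,k):
        if st[i,4]>200: q=W[l==i]; print('rack',ce[i].round(),q.mean(0).round(1),cv2.minAreaRect(q[:,:2].astype(np.float32)))
f=np.load('top.npz')['p']; g=np.load('side.npz')['p']
a=cv2.resize(f[180:280,300:430],(520,400),interpolation=cv2.INTER_CUBIC); b=cv2.resize(f[210:270,180:250],None,fx=4,fy=4,interpolation=cv2.INTER_CUBIC)
c=np.zeros((400,800,3),np.uint8); c[:,:520]=a; c[:240,520:800]=b; cv2.imwrite('pics/crop.png',c)
E
```

```text
top red 82 [ 466.5 -250.2  132.3] [ 486.1 -243.4  142.3] top [ 466.1 -251.2  136.7] 35
((466.9039611816406, -250.57518005371094), (10.874689102172852, 38.22161102294922), 88.77824401855469)
grey 444 [216. 241.] [480.1 171.5  94.8] ((480.6788635253906, 171.02499389648438), (66.90311431884766, 66.40162658691406), 18.06622314453125)
grey 83 [328. 249.] [ 462.5 -139.4   92.5] ((462.324462890625, -139.92953491210938), (49.933597564697266, 22.81371307373047), 19.224821090698242)
grey 76 [363. 249.] [ 464.4 -237.9   93.2] ((465.27288818359375, -237.0580596923828), (47.684104919433594, 21.090579986572266), 6.961205005645752)
rack [349. 249.] [ 465.7 -200.    85.2] ((466.8185119628906, -201.21221923828125), (200.05223083496094, 90.60665130615234), 89.7703628540039)
side red 133 [ 465.5 -243.6  122.6] [ 484.1 -237.2  139.6] top [ 465.4 -246.2  135. ] 36
((465.1900634765625, -245.53871154785156), (13.48134708404541, 36.271121978759766), 82.89788055419922)
grey 74 [324. 162.] [ 465.3 -237.    92.1] ((464.8664855957031, -236.28573608398438), (48.50599670410156, 30.880226135253906), 11.951983451843262)
grey 93 [319. 185.] [ 464.8 -137.3   92.6] ((464.8995361328125, -139.29461669921875), (46.556488037109375, 34.31203842163086), 8.105026245117188)
grey 90 [483. 269.] [17.  53.6 98. ] ((14.875839233398438, 48.58211898803711), (35.857215881347656, 116.5535659790039), 72.70281982421875)
grey 527 [292. 274.] [480.  175.2  94.8] ((480.468994140625, 173.85104370117188), (66.46379852294922, 68.77964782714844), 18.026782989501953)
rack [321. 176.] [ 465.8 -182.5   85.1] ((466.5948486328125, -198.66900634765625), (206.32557678222656, 90.19417572021484), 89.86791229248047)
```

View pics/crop.png

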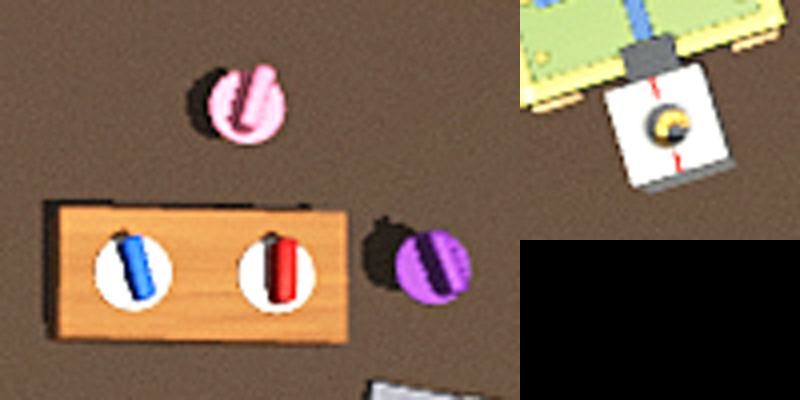

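The crop shows the red handle at crop (282,270), standing in the rack's right hole, between the blue screw (135,268) and the purple look-alike (432,268). The post's red line runs (655,85)→(678,165). The measurements agree with the given sizes: red at (466,-250) with its top at 135, and the post at (480.5,172.5), 67 square, yaw about 18°.

```bash
cat >> h.py <<'E'
def go(x,y,z,yaw):
    "numbers for servo_tool to reach TCP xyz, tool pointing down, tool x at yaw (deg)"
    s=manip.read_state(); R=np.array(s['tcp_rot']); d=np.array([x,y,z])-s['tool_pos']
    a=np.radians(yaw); T=np.array([[np.cos(a),np.sin(a),0],[np.sin(a),-np.cos(a),0],[0,0,-1]])
    r=cv2.Rodrigues(R.T@T)[0].ravel()
    print('shift',(R.T@d/750).round(4),'turn',(r/2/np.pi).round(4),'t',round(s['time_s'],2),'pos',np.round(s['tool_pos'],1),'dist',np.linalg.norm(d).round(1),'F',np.round(s['force'],1))
E
python3 -c "
from h import *
go(440,-250,260,0)"
```

```text
shift [ 0.416  -0.3348 -0.0389] turn [-0.0003  0.0001  0.062 ] t 0.1 pos [ 246.8 -600.8  230.4] dist 401.6 F [ 0.1  0.  -0.1]
```

Request:
{"op": "servo_tool", "data": {
  "series": [
    [0.416,-0.335,-0.039,0,0,0.062],
    [0.416,-0.335,-0.039,0,0,0.062],
    [0.416,-0.335,-0.039,0,0,0.062],
    [0.416,-0.335,-0.039,0,0,0.062],
    [0.416,-0.335,-0.039,0,0,0.062]
  ]
}}

```text
time_s: 0.72
tool_pos: [397.8, -326.2, 254.0]
tcp_rot: [[1.0, 0.0, -0.0], [0.0, -1.0, -0.0], [-0.0, 0.0, -1.0]]
force: [0.8, -0.7, 0.8]
gripper_width: 85.6
finger_force: 0.0
```

Request:
{"op": "servo_tool", "data": {
  "series": [
    [0,0,0,0,0,0],
    [0,0,0,0,0,0]
  ]
}}

```text
time_s: 0.98
tool_pos: [396.9, -328.6, 253.9]
tcp_rot: [[1.0, 0.0, -0.001], [0.0, -1.0, -0.0], [-0.001, 0.0, -1.0]]
force: [-0.3, -0.1, 0.4]
gripper_width: 85.7
finger_force: 0.0
```

```bash
python3 -c "
from h import *
go(440,-250,260,0)
p,d,K,R,t=cam('wrist'); np.savez('w1.npz',p=p,d=d,K=K,R=R,t=t); cv2.imwrite('pics/w1.png',p)
print(-R.T@t, R)"
```

```text
shift [ 0.0575 -0.1047 -0.0082] turn [0.0001 0.0001 0.    ] t 0.97 pos [ 396.9 -328.6  253.9] dist 89.8 F [-0.3 -0.1  0.4]
[ 476.11201227 -329.08866632  397.29863084] [[ 3.70505069e-04 -9.99999930e-01  4.73372630e-05]
 [-9.51295524e-01 -3.37866695e-04  3.08280247e-01]
 [-3.08280210e-01 -1.59251121e-04 -9.51295583e-01]]
```

View pics/w1.png

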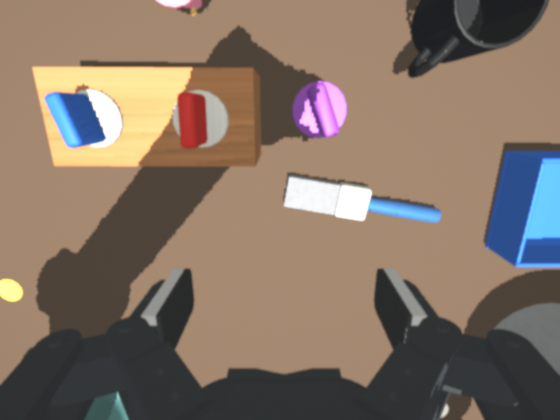

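The wrist view shows the red screw at (195,120) with the handle nearly along image vertical, and the blue one at (78,120). I'll measure from this view.

```bash
cat >> h.py <<'E'
def red(f):
    p,d,K,R,t=[f[k] for k in['p','d','K','R','t']]; W=cloud(d,K,R,t); hsv=cv2.cvtColor(p,cv2.COLOR_BGR2HSV); h,s,v=hsv[...,0],hsv[...,1],hsv[...,2]
    return ((h<6)|(h>173))&(s>150)&(v>60),W,hsv
E
python3 -c "
from h import *
f=np.load('w1.npz'); m,W,hsv=red(f)
q=m&(W[...,2]>105)&(W[...,2]<150)&(W[...,1]>-290)
P=W[q]; zt=np.percentile(P[:,2],97); T=P[P[:,2]>zt-2]; print(len(P),zt,len(T)); r=cv2.minAreaRect(T[:,:2].astype(np.float32)); print(r)
e=np.cov(T[:,:2].T); w,V=np.linalg.eigh(e); print(T.mean(0),V[:,1])
c=(hsv[...,1]<60)&(abs(W[...,2]-91)<3); k,l,st,ce=cv2.connectedComponentsWithStats(c.astype(np.uint8))
for i in range(1,k):
  if st[i,4]>200: X=W[l==i]; print('collar',ce[i],st[i,4],cv2.minEnclosingCircle(X[:,:2].astype(np.float32)))
go(466,-250,145,0)
"
```

```text
1243 136.7616198041747 607
((466.779541015625, -251.1499481201172), (11.363460540771484, 40.979068756103516), 88.65633392333984)
[ 466.90291636 -251.319424    135.73289046] [-0.99960307  0.02817272]
collar [461.1686747   28.12851406] 249 ((544.4508056640625, -491.7397155761719), 28.759185791015625)
collar [105.4214223  114.99912204] 1139 ((467.090576171875, -151.2686767578125), 25.855693817138672)
collar [213.98965874 117.55429162] 967 ((466.5481872558594, -252.20179748535156), 25.441957473754883)
shift [ 0.0927 -0.1059  0.1449] turn [ 0.0001  0.0001 -0.0002] t 1.02 pos [ 396.4 -329.3  253.8] dist 151.5 F [ 0.1 -0.5 -0.5]
```

```bash
python3 -c "
from h import *
go(466.8,-251.5,170,-1.5); go(466.8,-251.5,98,-1.5)
"
```

```text
shift [ 0.0938 -0.1039  0.1116] turn [0.0001 0.0001 0.0039] t 1.02 pos [ 396.4 -329.3  253.8] dist 134.3 F [ 0.1 -0.5 -0.5]
shift [ 0.0939 -0.104   0.2076] turn [0.0001 0.0001 0.0039] t 1.02 pos [ 396.4 -329.3  253.8] dist 187.8 F [ 0.1 -0.5 -0.5]
```

Request:
{"op": "servo_tool", "data": {
  "series": [
    [0.0939,-0.1039,0.09,0,0,0.0039],
    [0.0939,-0.1039,0.1116,0,0,0.0039],
    [0.0939,-0.1039,0.1116,0,0,0.0039],
    [0.0939,-0.1039,0.15,0,0,0.0039],
    [0.0939,-0.1039,0.15,0,0,0.0039]
  ]
}}

```text
time_s: 1.65
tool_pos: [465.5, -251.7, 140.0]
tcp_rot: [[1.0, -0.027, -0.004], [-0.027, -1.0, 0.001], [-0.004, -0.001, -1.0]]
force: [0.4, -0.6, 0.8]
gripper_width: 85.4
finger_force: 0.0
```

```bash
python3 -c "
from h import *
go(466.8,-251.5,98,-1.5)
"
```

```text
shift [ 0.002  -0.0002  0.056 ] turn [-0.0001  0.0007 -0.0002] t 1.65 pos [ 465.5 -251.7  140. ] dist 42.0 F [ 0.4 -0.6  0.8]
```

Request:
{"op": "servo_tool", "data": {
  "series": [
    [0,0,0.03,0,0,0],
    [0,0,0.056,0,0,0],
    [0,0,0.057,0,0,0],
    [0,0,0.057,0,0,0]
  ]
}}

```text
time_s: 2.15
tool_pos: [468.1, -251.5, 100.1]
tcp_rot: [[1.0, -0.026, 0.002], [-0.026, -1.0, -0.001], [0.002, 0.001, -1.0]]
force: [0.4, 0.5, 0.2]
gripper_width: 85.6
finger_force: 0.0
```

Request:
{"op": "servo_tool", "data": {
  "series": [
    [0,0,0,0,0,0],
    [0,0,0,0,0,0],
    [0,0,0,0,0,0],
    [0,0,0,0,0,0],
    [0,0,0,0,0,0]
  ],
  "jaw": 0,
  "newtons": 50
}}

```text
time_s: 2.78
tool_pos: [467.8, -250.4, 99.0]
tcp_rot: [[1.0, -0.024, 0.0], [-0.024, -1.0, -0.0], [0.0, 0.0, -1.0]]
force: [0.3, 0.0, 1.5]
gripper_width: 13.5
finger_force: 49.2
```

Request:
{"op": "servo_tool", "data": {
  "series": [
    [0,0,-0.03,0,0,0],
    [0,0,-0.08,0,0,0],
    [0,0,-0.12,0,0,0],
    [0,0,-0.16,0,0,0],
    [0,0,-0.16,0,0,0]
  ]
}}

```text
time_s: 3.4
tool_pos: [468.7, -250.8, 220.5]
tcp_rot: [[1.0, -0.024, 0.004], [-0.024, -1.0, -0.002], [0.004, 0.002, -1.0]]
force: [0.4, 0.2, -2.2]
gripper_width: 13.3
finger_force: 49.2
```

```bash
python3 -c "
from h import *
go(400,165,219,18); print(manip.read_state()['joint_pos'], manip.read_state()['gripper_width'])
"
```

```text
shift [-0.1051 -0.5519  0.0006] turn [ 0.0004 -0.0005 -0.0539] t 3.4 pos [ 468.7 -250.8  220.5] dist 421.4 F [ 0.4  0.2 -2.2]
[ 0.5337927   0.28577479 -0.1254853   1.90013978  0.04356482  0.95411596
 -1.2068754 ] 13.290325456024133
```

Request:
{"op": "servo_tool", "data": {
  "series": [
    [0,0,-0.06,0,0,0],
    [-0.06,-0.04,-0.07,0,0,-0.015],
    [-0.1,-0.12,-0.07,0,0,-0.03],
    [-0.1,-0.2,-0.07,0,0,-0.0539],
    [-0.1,-0.28,-0.07,0,0,-0.0539]
  ]
}}

```text
time_s: 4.03
tool_pos: [396.4, -36.9, 270.1]
tcp_rot: [[0.951, 0.309, -0.001], [0.309, -0.951, -0.0], [-0.001, -0.0, -1.0]]
force: [1.5, 0.2, -2.6]
gripper_width: 13.6
finger_force: 49.3
```

```bash
python3 -c "
from h import *
go(392,144,225,18)
f=np.load('top.npz');W=cloud(f['d'],f['K'],f['R'],f['t']);q=W[(abs(W[...,0]-600)<150)&(abs(W[...,1]-200)<150)];print('panel z',np.percentile(q[:,2],[50,95,99.9]))
"
```

```text
shift [ 0.0691 -0.2312  0.0601] turn [-0.0001  0.0002  0.    ] t 4.03 pos [396.4 -36.9 270.1] dist 186.5 F [ 1.5  0.2 -2.6]
panel z [ 44.05325381  61.18010588 100.41884996]
```

Request:
{"op": "servo_tool", "data": {
  "series": [
    [0.069,-0.231,0.06,0,0,0],
    [0.069,-0.231,0.06,0,0,0],
    [0.069,-0.231,0.06,0,0,0],
    [0.069,-0.231,0.06,0,0,0],
    [0.069,-0.231,0.06,0,0,0]
  ]
}}

```text
time_s: 4.65
tool_pos: [392.6, 141.8, 225.0]
tcp_rot: [[0.951, 0.31, -0.003], [0.31, -0.951, -0.001], [-0.003, -0.0, -1.0]]
force: [0.4, -0.5, -2.0]
gripper_width: 12.9
finger_force: 49.8
```

```bash
python3 -c "
from h import *
go(392,144,225,18)
p,d,K,R,t=cam('wrist'); np.savez('w2.npz',p=p,d=d,K=K,R=R,t=t); cv2.imwrite('pics/w2.png',p)
"
```

```text
shift [ 0.0001 -0.0031  0.    ] turn [-0.      0.0004  0.0001] t 4.65 pos [392.6 141.8 225. ] dist 2.3 F [ 0.4 -0.5 -2. ]
```

View pics/w2.png

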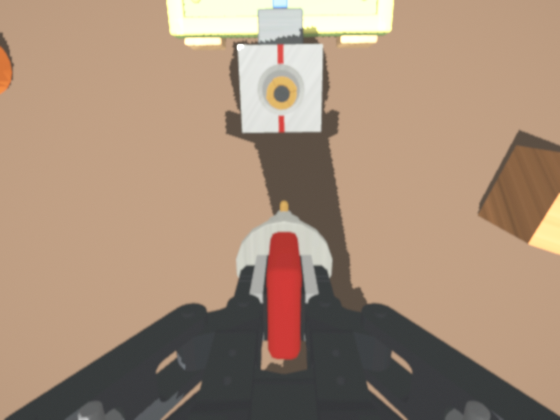

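The post top is at (281,88), with its red line at (281,55)/(282,124). The held handle is at (284,295) and the lug tip shows at (284,206). Next I'll measure the post and the held handle in this one view.

```bash
python3 -c "
from h import *
f=np.load('w2.npz'); m,W,hsv=red(f); K,R,t=[f[k] for k in['K','R','t']]
g=((hsv[...,1]<70)&(hsv[...,2]>90)&(abs(W[...,2]-95)<5)); g[135:]=0
k,l,st,ce=cv2.connectedComponentsWithStats(g.astype(np.uint8)); i=1+st[1:,4].argmax(); X=W[l==i]; print('post',np.median(X[:,2]),cv2.minAreaRect(X[:,:2].astype(np.float32)))
mm=m.copy(); mm[140:]=0; mm[:,:240]=0; mm[:,330:]=0; mm[:40]=0
v,u=np.nonzero(mm); L=np.array([ray(q,K,R,t,95)[:2] for q in zip(u,v)]); print('line n',len(L)); vx,vy,x0,y0=cv2.fitLine(L.astype(np.float32),2,0,.01,.01).ravel(); print('line yaw',np.degrees(np.arctan(vy/vx)),x0,y0)
# well: dark/shaded circle contour: hole = not at z 95 within post
c=np.array([281,90]); gap=(~(abs(W[...,2]-95)<3.5)); gap[:58]=0;gap[122:]=0;gap[:,:250]=0;gap[:,312:]=0
k,l,st,ce=cv2.connectedComponentsWithStats(gap.astype(np.uint8)); j=1+st[1:,4].argmax(); ct=max(cv2.findContours((l==j).astype(np.uint8),0,1)[0],key=len)[:,0]
Q=np.array([ray(q,K,R,t,95)[:2] for q in ct],np.float32); print('well',cv2.fitEllipse(Q),st[j])
h=m.copy(); h[:225]=0; P=W[h]; zt=np.percentile(P[:,2],95); T=P[abs(P[:,2]-zt)<3]; print('handle top z',zt,cv2.minAreaRect(T[:,:2].astype(np.float32))); w,V=np.linalg.eigh(np.cov(T[:,:2].T)); print(np.degrees(np.arctan(V[1,1]/V[0,1])),T.mean(0))
s=manip.read_state(); print(s['tool_pos'],np.degrees(np.arctan2(s['tcp_rot'][1][0],s['tcp_rot'][0][0])))
a=(hsv[...,1]>90)&(hsv[...,0]>10)&(hsv[...,0]<30); a[:195]=0;a[213:]=0;a[:,:270]=0;a[:,300:]=0
v,u=np.nonzero(a); print('lug px',u.mean(),v.mean(),len(u))
"
```

```text
post 95.676139510625 ((480.6477966308594, 172.60513305664062), (66.10249328613281, 66.13638305664062), 18.725561141967773)
line n 95
line yaw 18.742144 481.6378 172.83698
well ((480.4938659667969, 172.54115295410156), (30.102455139160156, 30.513635635375977), 1.690111756324768) [ 261   69   40   41 1221]
handle top z 262.4113781105573 ((392.0068054199219, 140.82090759277344), (43.96870803833008, 13.126527786254883), 18.367212295532227)
18.10680151215393 [393.66447321 141.44085982 261.3648881 ]
[393.01880873 141.15419189 225.37728332] 17.942368657337678
lug px 283.54455445544556 205.20792079207922 101
```

```bash
python3 -c "
from h import *
go(481.4,172.8,200,18.6)
"
```

```text
shift [ 0.1252 -0.0038  0.0336] turn [ 0.      0.0003 -0.0018] t 4.7 pos [393.  141.2 225.4] dist 97.2 F [ 0.5  0.3 -1.5]
```

Request:
{"op": "servo_tool", "data": {
  "series": [
    [0.06,-0.004,0.01,0,0,-0.0018],
    [0.1252,-0.0038,0.0336,0,0,-0.0018],
    [0.1252,-0.0038,0.0336,0,0,-0.0018],
    [0.1252,-0.0038,0.0336,0,0,-0.0018],
    [0.1252,-0.0038,0.0336,0,0,-0.0018]
  ]
}}

```text
time_s: 5.32
tool_pos: [481.3, 173.1, 201.6]
tcp_rot: [[0.948, 0.319, 0.001], [0.319, -0.948, -0.001], [0.0, 0.001, -1.0]]
force: [-0.8, 0.5, -2.2]
gripper_width: 13.2
finger_force: 49.8
```

```bash
python3 -c "
from h import *
go(481.4,172.8,182,18.6)
p,d,K,R,t=cam('wrist'); np.savez('w3.npz',p=p,d=d,K=K,R=R,t=t); cv2.imwrite('pics/w3.png',p)
go(481.4,172.8,182,18.6)
"
```

```text
shift [-0.      0.0004  0.0262] turn [ 0.0002 -0.0001  0.    ] t 5.33 pos [481.3 173.1 201.6] dist 19.6 F [-0.8  0.5 -2.2]
shift [-0.0003  0.0006  0.0264] turn [ 0.0002 -0.0002  0.0001] t 5.38 pos [481.4 173.3 201.8] dist 19.8 F [-0.4 -0.8 -0.2]
```

View pics/w3.png

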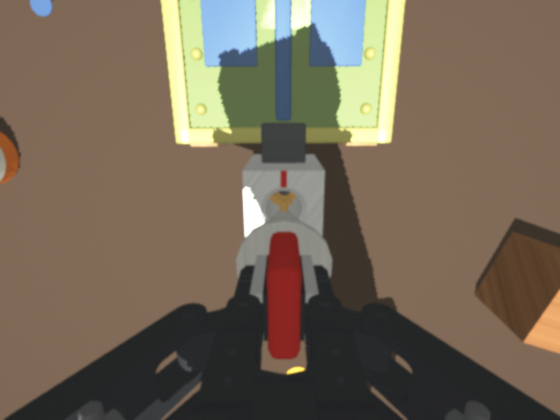

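The index line (284,178), lug (283,200) and handle (284,295) are in line over the well, so I'll lower it in checked steps.

Request:
{"op": "servo_tool", "data": {
  "series": [
    [0,0.0004,0.015,0,0,0],
    [0,0.0004,0.022,0,0,0],
    [0,0.0004,0.03,0,0,0],
    [0,0.0004,0.036,0,0,0],
    [0,0.0004,0.036,0,0,0]
  ]
}}

```text
time_s: 6.0
tool_pos: [481.7, 173.7, 173.6]
tcp_rot: [[0.947, 0.32, -0.001], [0.32, -0.947, -0.0], [-0.001, -0.0, -1.0]]
force: [-0.0, 0.6, -2.3]
gripper_width: 13.4
finger_force: 49.9
```

Request:
{"op": "servo_tool", "data": {
  "series": [
    [0,0.0005,0.008,0,0,0],
    [0,0.0008,0.016,0,0,0],
    [0,0.0008,0.024,0,0,0],
    [0,0.0008,0.032,0,0,0],
    [0,0.0008,0.032,0,0,0]
  ]
}}

```text
time_s: 6.62
tool_pos: [481.8, 173.0, 149.5]
tcp_rot: [[0.947, 0.32, -0.001], [0.32, -0.947, -0.0], [-0.001, -0.0, -1.0]]
force: [1.0, -0.1, -2.0]
gripper_width: 13.5
finger_force: 49.9
```

Free so far. Next, down towards TCP 130, with the thread expected at about 126.

Request:
{"op": "servo_tool", "data": {
  "series": [
    [0,0,0.008,0,0,0],
    [0,0,0.014,0,0,0],
    [0,0,0.019,0,0,0],
    [0,0,0.024,0,0,0],
    [0,0,0.024,0,0,0]
  ]
}}

```text
time_s: 7.25
tool_pos: [481.9, 173.0, 131.7]
tcp_rot: [[0.947, 0.32, -0.001], [0.32, -0.947, -0.0], [-0.001, -0.0, -1.0]]
force: [-1.1, -0.8, -1.1]
gripper_width: 13.3
finger_force: 49.9
```

Request:
{"op": "servo_tool", "data": {
  "series": [
    [0,0,0.002,0,0,0],
    [0,0,0.004,0,0,0],
    [0,0,0.006,0,0,0],
    [0,0,0.006,0,0,0]
  ]
}}

```text
time_s: 7.75
tool_pos: [482.1, 173.1, 127.5]
tcp_rot: [[0.947, 0.32, -0.0], [0.32, -0.947, -0.0], [-0.0, 0.0, -1.0]]
force: [0.4, 0.3, -2.3]
gripper_width: 13.4
finger_force: 49.9
```

Request:
{"op": "servo_tool", "data": {
  "series": [
    [0,0,0.001,0,0,0],
    [0,0,0.002,0,0,0],
    [0,0,0.002,0,0,0]
  ]
}}

```text
time_s: 8.12
tool_pos: [482.1, 173.2, 126.0]
tcp_rot: [[0.947, 0.32, -0.0], [0.32, -0.947, -0.0], [-0.0, 0.0, -1.0]]
force: [-0.4, 0.0, -2.5]
gripper_width: 13.6
finger_force: 49.9
```

Request:
{"op": "servo_tool", "data": {
  "series": [
    [0,0,0.001,0,0,0],
    [0,0,0.002,0,0,0],
    [0,0,0.002,0,0,0]
  ]
}}

```text
time_s: 8.5
tool_pos: [482.5, 173.3, 125.5]
tcp_rot: [[0.947, 0.32, 0.001], [0.32, -0.947, -0.0], [0.001, 0.0, -1.0]]
force: [-2.6, -0.7, 6.8]
gripper_width: 13.3
finger_force: 51.5
```

Contact at TCP z≈125.5, as predicted, with about 9 N of push. Now I'll turn anticlockwise in small steps.

Request:
{"op": "servo_tool", "data": {
  "series": [
    [0,0,0,0,0,-0.01],
    [0,0,0,0,0,-0.02],
    [0,0,0,0,0,-0.02]
  ]
}}

```text
time_s: 8.88
tool_pos: [482.7, 173.1, 125.5]
tcp_rot: [[0.9, 0.436, 0.001], [0.436, -0.9, -0.0], [0.001, 0.001, -1.0]]
force: [-2.0, -1.4, 6.1]
gripper_width: 13.3
finger_force: 51.2
```

Request:
{"op": "servo_tool", "data": {
  "series": [
    [0,0,0,0,0,-0.01],
    [0,0,0,0,0,-0.02],
    [0,0,0,0,0,-0.02]
  ]
}}

```text
time_s: 9.25
tool_pos: [482.8, 173.1, 125.6]
tcp_rot: [[0.838, 0.546, 0.002], [0.546, -0.838, -0.0], [0.001, 0.001, -1.0]]
force: [-0.5, -1.1, 6.7]
gripper_width: 13.6
finger_force: 51.2
```

Request:
{"op": "servo_tool", "data": {
  "series": [
    [0,0,0,0,0,-0.01],
    [0,0,0,0,0,-0.02],
    [0,0,0,0,0,-0.02]
  ]
}}

```text
time_s: 9.62
tool_pos: [482.7, 173.2, 125.5]
tcp_rot: [[0.763, 0.646, 0.001], [0.646, -0.763, -0.0], [0.001, 0.001, -1.0]]
force: [-1.1, -1.1, 6.7]
gripper_width: 13.6
finger_force: 51.2
```

Request:
{"op": "servo_tool", "data": {
  "series": [
    [0,0,0,0,0,-0.01],
    [0,0,0,0,0,-0.02],
    [0,0,0,0,0,-0.02]
  ]
}}

```text
time_s: 10.0
tool_pos: [482.5, 173.4, 125.5]
tcp_rot: [[0.676, 0.737, 0.001], [0.737, -0.676, 0.0], [0.001, 0.001, -1.0]]
force: [-1.2, -0.3, 6.4]
gripper_width: 13.4
finger_force: 51.2
```

Request:
{"op": "servo_tool", "data": {
  "series": [
    [0,0,0,0,0,-0.01],
    [0,0,0,0,0,-0.02],
    [0,0,0,0,0,-0.02]
  ]
}}

```text
time_s: 10.38
tool_pos: [482.3, 173.3, 125.4]
tcp_rot: [[0.578, 0.816, 0.0], [0.816, -0.578, -0.0], [0.0, 0.0, -1.0]]
force: [-1.7, -0.4, 7.0]
gripper_width: 13.5
finger_force: 51.2
```

Request:
{"op": "servo_tool", "data": {
  "series": [
    [0,0,0,0,0,-0.01],
    [0,0,0,0,0,-0.015],
    [0,0,0,0,0,-0.015]
  ]
}}

```text
time_s: 10.75
tool_pos: [482.2, 173.3, 125.3]
tcp_rot: [[0.499, 0.867, 0.0], [0.867, -0.499, -0.0], [-0.0, 0.0, -1.0]]
force: [-2.4, -0.5, 6.8]
gripper_width: 13.2
finger_force: 51.1
```

Request:
{"op": "servo_tool", "data": {
  "series": [
    [0,0,0,0,0,-0.01],
    [0,0,0,0,0,-0.015],
    [0,0,0,0,0,-0.015]
  ]
}}

```text
time_s: 11.12
tool_pos: [482.0, 173.4, 125.2]
tcp_rot: [[0.415, 0.91, 0.0], [0.91, -0.415, -0.0], [-0.0, 0.0, -1.0]]
force: [-2.3, -0.3, 5.7]
gripper_width: 13.2
finger_force: 51.0
```

Request:
{"op": "servo_tool", "data": {
  "series": [
    [0,0,0,0,0,-0.01],
    [0,0,0,0,0,-0.015],
    [0,0,0,0,0,-0.015]
  ]
}}

```text
time_s: 11.5
tool_pos: [481.8, 173.4, 124.6]
tcp_rot: [[0.328, 0.945, -0.001], [0.945, -0.328, 0.0], [0.0, -0.001, -1.0]]
force: [-2.9, 0.1, 3.0]
gripper_width: 13.6
finger_force: 50.6
```

Request:
{"op": "servo_tool", "data": {
  "series": [
    [0,0,0.001,0,0,0],
    [0,0,0.0015,0,0,0],
    [0,0,0.0015,0,0,0]
  ]
}}

```text
time_s: 11.88
tool_pos: [482.0, 173.5, 123.8]
tcp_rot: [[0.328, 0.945, -0.0], [0.945, -0.328, -0.0], [-0.0, -0.0, -1.0]]
force: [-3.8, 0.3, 5.8]
gripper_width: 13.6
finger_force: 51.2
```

Request:
{"op": "servo_tool", "data": {
  "series": [
    [0,0,0,0,0,-0.005],
    [0,0,0,0,0,-0.01],
    [0,0,0,0,0,-0.01]
  ]
}}

```text
time_s: 12.25
tool_pos: [481.7, 173.3, 123.2]
tcp_rot: [[0.268, 0.963, -0.001], [0.963, -0.268, 0.0], [0.0, -0.001, -1.0]]
force: [-3.1, 1.3, 2.2]
gripper_width: 13.4
finger_force: 50.4
```

Request:
{"op": "servo_tool", "data": {
  "series": [
    [0,0,0.001,0,0,-0.004],
    [0,0,0.002,0,0,-0.008],
    [0,0,0.002,0,0,-0.008]
  ]
}}

```text
time_s: 12.62
tool_pos: [481.6, 173.0, 121.4]
tcp_rot: [[0.219, 0.976, -0.001], [0.976, -0.219, -0.0], [-0.0, -0.001, -1.0]]
force: [-4.3, 1.4, 0.1]
gripper_width: 13.4
finger_force: 49.9
```

Request:
{"op": "servo_tool", "data": {
  "series": [
    [0,-0.001,0.001,0,0,0],
    [0,-0.001,0.003,0,0,0],
    [0,-0.001,0.003,0,0,0]
  ]
}}

```text
time_s: 13.0
tool_pos: [481.4, 173.1, 119.3]
tcp_rot: [[0.219, 0.976, -0.0], [0.976, -0.219, -0.0], [-0.0, -0.0, -1.0]]
force: [-2.7, 0.2, -2.9]
gripper_width: 13.5
finger_force: 49.7
```

Free: it is dropping. I'll follow it down.

Request:
{"op": "servo_tool", "data": {
  "series": [
    [0,-0.0005,0.002,0,0,0],
    [0,-0.0005,0.004,0,0,0],
    [0,-0.0005,0.004,0,0,0]
  ]
}}

```text
time_s: 13.38
tool_pos: [481.5, 173.3, 116.6]
tcp_rot: [[0.219, 0.976, 0.001], [0.976, -0.219, 0.0], [0.0, 0.001, -1.0]]
force: [-1.9, 0.8, -3.1]
gripper_width: 13.5
finger_force: 49.7
```

Request:
{"op": "servo_tool", "data": {
  "series": [
    [0,0,0.001,0,0,0],
    [0,0,0.002,0,0,0],
    [0,0,0.002,0,0,0]
  ]
}}

```text
time_s: 13.75
tool_pos: [481.5, 173.3, 115.3]
tcp_rot: [[0.219, 0.976, 0.001], [0.976, -0.219, 0.0], [0.0, 0.001, -1.0]]
force: [0.0, 1.1, -3.5]
gripper_width: 13.0
finger_force: 49.9
```

Request:
{"op": "servo_tool", "data": {
  "series": [
    [0,0,0.001,0,0,0],
    [0,0,0.002,0,0,0],
    [0,0,0.002,0,0,0]
  ]
}}

```text
time_s: 14.12
tool_pos: [481.3, 173.2, 113.8]
tcp_rot: [[0.219, 0.976, 0.0], [0.976, -0.219, -0.0], [-0.0, 0.0, -1.0]]
force: [0.1, 0.6, 0.4]
gripper_width: 13.1
finger_force: 50.3
```

Request:
{"op": "servo_tool", "data": {
  "series": [
    [0,0,0.001,0,0,0],
    [0,0,0.001,0,0,0]
  ]
}}

```text
time_s: 14.38
tool_pos: [481.4, 173.4, 113.6]
tcp_rot: [[0.219, 0.976, 0.001], [0.976, -0.219, -0.0], [-0.0, 0.001, -1.0]]
force: [-1.4, 0.3, 6.0]
gripper_width: 13.6
finger_force: 51.2
```

Dropped 12 mm (TCP 125.5→113.6). Now I'll turn clockwise.

Request:
{"op": "servo_tool", "data": {
  "series": [
    [0,0,0,0,0,0.01],
    [0,0,0,0,0,0.02],
    [0,0,0,0,0,0.02]
  ]
}}

```text
time_s: 14.75
tool_pos: [481.7, 173.6, 113.6]
tcp_rot: [[0.339, 0.941, 0.002], [0.941, -0.339, 0.0], [0.001, 0.002, -1.0]]
force: [-0.1, -0.9, 5.8]
gripper_width: 13.4
finger_force: 50.9
```

Request:
{"op": "servo_tool", "data": {
  "series": [
    [0,0,0,0,0,0.01],
    [0,0,0,0,0,0.02],
    [0,0,0,0,0,0.02]
  ]
}}

```text
time_s: 15.12
tool_pos: [481.9, 173.6, 113.6]
tcp_rot: [[0.454, 0.891, 0.002], [0.891, -0.454, 0.0], [0.001, 0.002, -1.0]]
force: [0.7, -1.7, 5.7]
gripper_width: 13.2
finger_force: 50.9
```

Request:
{"op": "servo_tool", "data": {
  "series": [
    [0,0,0,0,0,0.01],
    [0,0,0,0,0,0.02],
    [0,0,0,0,0,0.02]
  ]
}}

```text
time_s: 15.5
tool_pos: [482.1, 173.5, 113.6]
tcp_rot: [[0.562, 0.827, 0.002], [0.827, -0.562, 0.0], [0.001, 0.002, -1.0]]
force: [1.1, -0.7, 5.4]
gripper_width: 13.3
finger_force: 51.0
```

```bash
python3 -c "
from h import *
s=manip.read_state();print(s['moment'],s['joint_pos'][6])"
```

```text
[-0.31663951 -0.36190038  0.01276247] -1.3671956507234997
```

Request:
{"op": "servo_tool", "data": {
  "series": [
    [0,0,0,0,0,0.01],
    [0,0,0,0,0,0.02],
    [0,0,0,0,0,0.02]
  ]
}}

```text
time_s: 15.88
tool_pos: [482.1, 173.5, 113.5]
tcp_rot: [[0.661, 0.751, 0.002], [0.751, -0.661, 0.0], [0.002, 0.001, -1.0]]
force: [1.8, -1.1, 5.2]
gripper_width: 13.9
finger_force: 50.9
```

Request:
{"op": "servo_tool", "data": {
  "series": [
    [0,0,0,0,0,0.008],
    [0,0,0,0,0,0.016],
    [0,0,0,0,0,0.016]
  ]
}}

```text
time_s: 16.25
tool_pos: [482.1, 173.4, 113.4]
tcp_rot: [[0.733, 0.681, 0.002], [0.681, -0.733, 0.0], [0.002, 0.001, -1.0]]
force: [3.5, -1.5, 5.6]
gripper_width: 13.5
finger_force: 50.9
```

Request:
{"op": "servo_tool", "data": {
  "series": [
    [0,0,0.0004,0,0,0.008],
    [0,0,0.0008,0,0,0.016],
    [0,0,0.0008,0,0,0.016]
  ]
}}

```text
time_s: 16.62
tool_pos: [480.8, 173.7, 112.1]
tcp_rot: [[0.797, 0.604, -0.0], [0.604, -0.797, 0.001], [0.0, -0.001, -1.0]]
force: [2.2, 1.1, -0.2]
gripper_width: 13.4
finger_force: 50.3
```

Request:
{"op": "servo_tool", "data": {
  "series": [
    [0,0,0.0004,0,0,0.008],
    [0,0,0.0008,0,0,0.016],
    [0,0,0.0008,0,0,0.016]
  ]
}}

```text
time_s: 17.0
tool_pos: [480.4, 173.3, 111.2]
tcp_rot: [[0.854, 0.521, -0.001], [0.521, -0.854, -0.0], [-0.001, -0.0, -1.0]]
force: [2.2, 0.0, -0.3]
gripper_width: 13.8
finger_force: 50.2
```

Request:
{"op": "servo_tool", "data": {
  "series": [
    [0,0,0.0007,0,0,0.008],
    [0,0,0.0014,0,0,0.016],
    [0,0,0.0014,0,0,0.016]
  ]
}}

```text
time_s: 17.38
tool_pos: [480.3, 173.4, 110.4]
tcp_rot: [[0.902, 0.433, -0.001], [0.433, -0.902, -0.0], [-0.001, -0.0, -1.0]]
force: [-0.1, 1.0, 3.2]
gripper_width: 13.6
finger_force: 50.7
```

Request:
{"op": "servo_tool", "data": {
  "series": [
    [0,0,0.0005,0,0,0.007],
    [0,0,0.001,0,0,0.014],
    [0,0,0.001,0,0,0.014]
  ]
}}

```text
time_s: 17.75
tool_pos: [480.3, 173.6, 109.9]
tcp_rot: [[0.936, 0.352, -0.001], [0.352, -0.936, -0.0], [-0.001, -0.0, -1.0]]
force: [-1.0, 0.4, 4.8]
gripper_width: 13.2
finger_force: 51.0
```

```bash
python3 -c "
from h import *
s=manip.read_state();print(s['moment'],s['tool_pos'])"
```

```text
[0.01553839 0.26153865 0.02049017] [480.31812709 173.57119318 109.93165909]
```

Request:
{"op": "servo_tool", "data": {
  "series": [
    [0,0,0.0004,0,0,0.006],
    [0,0,0.0008,0,0,0.012],
    [0,0,0.0008,0,0,0.012]
  ]
}}

```text
time_s: 18.12
tool_pos: [480.4, 173.7, 109.6]
tcp_rot: [[0.96, 0.28, -0.001], [0.28, -0.96, -0.0], [-0.001, -0.0, -1.0]]
force: [-1.4, 0.1, 6.5]
gripper_width: 13.3
finger_force: 51.3
```

Request:
{"op": "servo_tool", "data": {
  "series": [
    [0,0,0.0003,0,0,0.005],
    [0,0,0.0006,0,0,0.01],
    [0,0,0.0006,0,0,0.01]
  ]
}}

```text
time_s: 18.5
tool_pos: [480.5, 173.8, 109.3]
tcp_rot: [[0.976, 0.219, -0.001], [0.219, -0.976, -0.0], [-0.001, -0.0, -1.0]]
force: [-1.8, -0.4, 7.5]
gripper_width: 13.4
finger_force: 51.5
```

```bash
python3 -c "
from h import *
s=manip.read_state();print(s['moment'],s['tool_pos'])"
```

```text
[ 0.05496681  0.43626209 -0.0352871 ] [480.51891207 173.78722693 109.27742431]
```

Request:
{"op": "servo_tool", "data": {
  "series": [
    [0,0,0.0002,0,0,0.005],
    [0,0,0.0004,0,0,0.01],
    [0,0,0.0004,0,0,0.01]
  ]
}}

```text
time_s: 18.88
tool_pos: [480.6, 173.8, 109.0]
tcp_rot: [[0.988, 0.157, -0.001], [0.157, -0.988, 0.0], [-0.001, -0.0, -1.0]]
force: [-2.1, 0.1, 8.5]
gripper_width: 13.2
finger_force: 51.5
```

Request:
{"op": "servo_tool", "data": {
  "series": [
    [0,0,0.0002,0,0,0.005],
    [0,0,0.0004,0,0,0.01],
    [0,0,0.0004,0,0,0.01]
  ]
}}

```text
time_s: 19.25
tool_pos: [480.7, 174.0, 109.0]
tcp_rot: [[0.995, 0.095, -0.0], [0.095, -0.995, 0.0], [-0.0, -0.0, -1.0]]
force: [-2.6, -0.3, 10.8]
gripper_width: 13.7
finger_force: 51.7
```

```bash
python3 -c "
from h import *
s=manip.read_state();print(s['moment'],s['tool_pos'])
p,d,K,R,t=cam('side'); np.savez('s2.npz',p=p,d=d,K=K,R=R,t=t)
cv2.imwrite('pics/s2.png',cv2.resize(p[220:340,230:370],None,fx=5,fy=5,interpolation=cv2.INTER_CUBIC))"
```

```text
[-0.03044883  0.5028689  -0.06110188] [480.7006443  173.99166192 108.97347768]
```

View pics/s2.png

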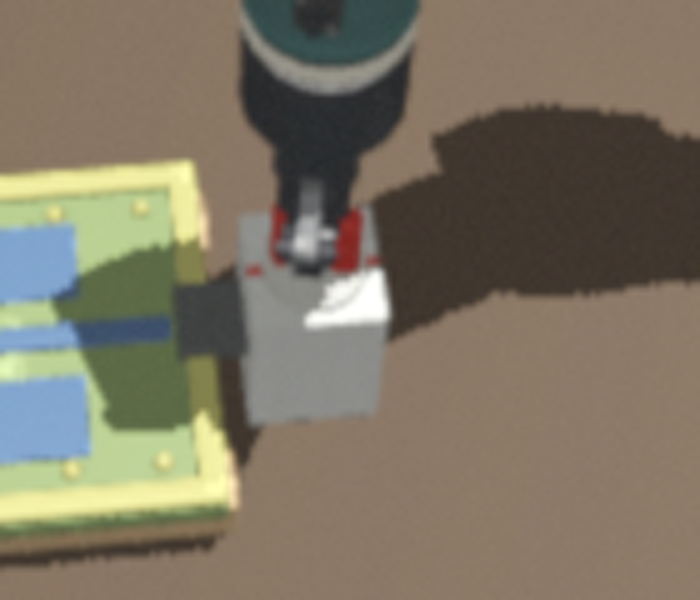

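The collar (crop 315,290) sits flat on the post, and z has stopped at 109.0 with force just starting to rise. That is home, so I'll relieve the push and open the jaw.

Request:
{"op": "servo_tool", "data": {
  "series": [
    [0,0,-0.001,0,0,0],
    [0,0,-0.001,0,0,0]
  ]
}}

```text
time_s: 19.55
tool_pos: [480.6, 173.6, 109.0]
tcp_rot: [[0.996, 0.094, -0.001], [0.094, -0.996, 0.0], [-0.001, -0.0, -1.0]]
force: [-1.5, -0.1, 4.1]
gripper_width: 13.3
finger_force: 50.9
```

Request:
{"op": "servo_tool", "data": {
  "series": [
    [0,0,0,0,0,0],
    [0,0,0,0,0,0],
    [0,0,0,0,0,0],
    [0,0,0,0,0,0]
  ],
  "jaw": 0.6
}}

```text
time_s: 20.05
tool_pos: [481.0, 173.3, 108.9]
tcp_rot: [[0.996, 0.093, -0.0], [0.093, -0.996, -0.0], [-0.0, 0.0, -1.0]]
force: [0.5, -0.9, -0.1]
gripper_width: 51.4
finger_force: 0.0
```

Request:
{"op": "servo_tool", "data": {
  "series": [
    [0,0,-0.03,0,0,0],
    [0,0,-0.08,0,0,0],
    [-0.08,0,-0.12,0,0,0],
    [-0.12,0,-0.14,0,0,0],
    [-0.12,0,-0.14,0,0,0]
  ]
}}

```text
time_s: 20.68
tool_pos: [390.3, 165.0, 215.3]
tcp_rot: [[0.996, 0.094, 0.003], [0.094, -0.996, -0.001], [0.003, 0.001, -1.0]]
force: [1.0, -0.2, 0.8]
gripper_width: 51.0
finger_force: 0.0
```

```bash
python3 -c "
from h import *
p,d,K,R,t=cam('wrist'); f=dict(p=p,d=d,K=K,R=R,t=t); cv2.imwrite('pics/w4.png',p)
m,W,hsv=red(f)
q=m&(abs(W[...,0]-480)<35)&(abs(W[...,1]-172)<35)&(W[...,2]>115)
P=W[q]; zt=np.percentile(P[:,2],90); T=P[P[:,2]>zt-3]; print('handle top z',zt,cv2.minAreaRect(T[:,:2].astype(np.float32)))
g=(hsv[...,1]<70)&(np.hypot(W[...,0]-480.5,W[...,1]-172.5)<50)&(W[...,2]>85)&(W[...,2]<110); z=W[g][:,2]; h,e=np.histogram(z,bins=np.arange(90,106)); print(h,e)
r=np.hypot(W[...,0]-480.5,W[...,1]-172.5); C=W[g&(r<24)]; print('collar z',np.median(C[:,2]),'post z',np.median(W[g&(r>29)][:,2])); c=np.linalg.lstsq(np.c_[C[:,:2]-C[:,:2].mean(0),np.ones(len(C))],C[:,2],rcond=None)[0]; print('slope',c)
"
```

```text
handle top z 146.45246566211853 ((479.4867858886719, 172.45480346679688), (41.35618591308594, 11.760111808776855), 5.025388240814209)
[   0    0    0   26  484 1798 1187  159    3   15  314 1102  707   86
    3] [ 90  91  92  93  94  95  96  97  98  99 100 101 102 103 104 105]
collar z 101.76883649715478 post z 95.76290200829119
slope [2.29257936e-03 2.97587733e-04 1.01768307e+02]
```

View pics/w4.png

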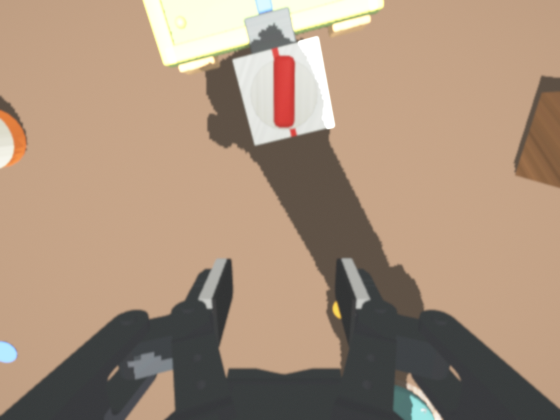

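The collar top is 6.0 mm above the post top, which is exactly its thickness, and it lies flat (slope 0.002). The screw (284,92) stands free of the gripper, so I'm handing in.

```bash
python3 -c "
from workcell import manip
print(manip.hand_in())"
```

```text
the job is handed in; nothing more can be done
None
```

The red clamp screw is screwed fully home with its collar flat on the post and the gripper clear of it; I handed the job in at about 21 s, but the hand-in returned no verdict.

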